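Push the tip box home in its loading lane

TASK

Push the closed pipette tip box, which stands askew in front of the small loading lane, lengthwise into the lane until its leading end is up against the rubber-padded end stop. The two guide rails trip a sensor at the slightest touch, so square the box up and centre it before it goes in: neither the box nor the robot may touch a rail. Only push it gently with the fingers: do not pinch, lift or tip it, leave the little bottles and the small dish near it alone, and take the hand away at the end.

Things in the scene. Friction and masses are not known exactly. Their poses are not given: they have to be found in the camera images.
- tip_box_center (a point): Centre, half-way up, of the loose pipette tip box (green base, clear lid that is fixed shut, yellow tips inside), 38 mm above the table. About this point it is a plain block: x 66 mm (width), y 118 mm (long axis, goes down the lane), z 76 mm (height). The lid lip stands out 4 mm more on the -x side, to look at only. 0.3 kg, may be 30 % lighter or heavier; tips if a side is pushed near the top.
- lane: Aluminium loading lane fixed on the table: two low parallel rails, end stop across the far end, no floor. Origin on the table in the middle of the mouth, level with the rails' open ends. x points down the lane (the way the box goes), y to the left rail, z up. 90 mm clear between the rails (y -45 to 45). Stop pads' faces at x = 105 mm; box home: centre at x = 46, its rear 13 mm outside the mouth.
- rail_left: Left guide rail, fixed to the lane: 10 mm thick bar, 25 mm high, 105 mm long, with a 5 mm round nose beyond its open end. Origin on the table in the middle of its thickness at the mouth, 50 mm left of the lane's origin; x along the rail. It must not be touched.
- rail_right: Right guide rail, as the left one, 50 mm right of the lane's origin. It must not be touched.
- vial_0: Small loose amber bottle with a white cap, 24 mm across and 55 mm high, standing outside the left rail. Origin at the centre of its underside. A bystander.
- vial_1: Small loose amber bottle with a dark cap, 24 mm across and 55 mm high, standing behind the end stop. Origin at the centre of its underside. A bystander.
- small_dish: Small loose round Petri dish with its lid on, lying flat, 39 mm across and 14 mm high, to the left of the box (about 140 mm from the middle line of the lane). Origin at the centre of its underside. A bystander.
- tip_box: The same tip box; origin at its underside, 38 mm below and 2 mm to the -x side of tip_box_center; same axes. It starts in front of the lane, near end about 5 to 40 mm before the mouth, 3 to 23 mm to the left of the lane's middle line, its long axis up to 0.15 rad askew of the lane's x (box y points roughly along lane x). It slides flat on the table when pushed low.

How it is judged (in metres and radians):
At the end, for the whole second after the job is handed in: The tip box stands flat and at rest on the table in the lane, its leading end within 5 mm of the stop pads, its centre within 12 mm of the lane's middle line and its long axis within 0.14 rad of the lane, touching neither rail (x of tip_box_center in the frame of lane above 0.041 m and y of tip_box_center in the frame of lane between -0.012 and 0.012 m and angle between the y axis of tip_box_center and the x axis of lane, either way round below 0.14 rad and height (world z) of tip_box_center below 0.042 m and angle between tip_box_center's own z axis and vertical below 0.05 rad and linear speed of tip_box below 0.01 m/s).
It fails at once if a guide rail is touched by the box, the robot or anything else (contact force between any of rail_left, rail_right and anything else above 0.3 N).
It fails at once if the tip box is lifted (more than 10 mm) (height (world z) of tip_box_center above 0.048 m).
It fails at once if the tip box is tipped (more than 0.2 rad) (angle between tip_box_center's own z axis and vertical above 0.2 rad).
It fails at once if the tip box is pinched or rammed by the fingers (more than 40 N) (contact force between the fingers and tip_box above 40 N).
It fails at once if a bottle or the small dish is moved (more than 10 mm) (distance of any of vial_0, vial_1, small_dish from where it was at the start of the episode above 0.01 m).
It also fails if it takes over 64 s, if anything falls off the work surface, if the arm or the gripper's body presses on something with over 40 N, if the wrist force passes 120 N, or if a joint passes its speed limit or range.

ROBOT

A 6-joint arm with a two-finger parallel gripper is mounted at the origin on a cart in front of the work surface, level with it; the furniture and walls round the work are solid. World frame = base frame: x ahead of the robot, y to its left, z up, the work surface at z = 0. Lengths are in mm, angles in rad, forces in N, time in s.
With the tool pointing down it reaches from about 350 to 875 mm from the base axis. Payload 4.2 kg.
Tool frame: the origin (TCP) lies at the very end of the fingers, on their centre line; the grasp point (between the pads) lies 19 mm behind it; z points along the fingers, y is the line along which they close (so a half turn about z gives the same grasp; the last joint's range is limited). The gripper opens to 85 mm and grips with 20 to 120 N. Pads are 22 mm wide; open, the fingers measure 114 mm over their backs; the gripper's body (76 mm by 85 mm) begins 54 mm behind the grasp point. The pads swing forward as they close: fully open they stand 13 mm farther back than shut.
Start: joints at [1.396, 0.385, 0.008, 0, -1.194, -0.259], TCP at [262.668, 567.102, 194.912] pointing down, gripper open.
Joint ranges: [-3.14, 3.14], [-1.21, 2.06], [-1.07, 1.41], [-3.16, 2.05], [-2.99, -0.16], [-3.1, 3.1]. Speed limits (rad/s): [2.79, 2.79, 3.14, 3.14, 3.14, 3.14].

INTERFACE

Orientations are given as a unit quaternion [x, y, z, w].
In Python, from bench import read_state, get_image, camera_model, job_done gives the robot as it stands.
- The arm moves only by the shell command python3 -m handwheel 'ROWS'. ROWS is JSON, a list of rows, each a list of 7 numbers: the shift along the tool's x, y, z in m, then the turn, a rotation vector about the tool's x, y, z in rad, then the gripper's target within -1 to 1 (fully open at 1, half-way at 0, shut at -1). In form: [[dx, dy, dz, wx, wy, wz, jaw], ...]. A call has 1 to 10 rows; each row is the pose to reach, as a shift and turn from the pose commanded when the call began, along the tool's axes at that moment; what a row does not reach only later rows make up. A row lasts 1/8 s, in which the tool goes at most 62.5 mm and 10.7 degrees, less where a joint would pass 70% of its speed; a pose out of reach is approached as far as the arm can. A call with a gripper value outside its range is refused whole. The fingers move at their own pace and stop on an object; the grip force is fixed at half the most. Time passes only in rows, so rows that repeat a pose let the fingers close. It gives the time, the measured TCP pose, the force, the opening and the grip force at its end, in the units of the state.
- read_state(): the state, without advancing time (a new reading comes with each control period).
- get_image(name): name is "scene" or "top"; returns (picture, depth): 384x512x3 uint8, blue, green, red; 384x512 float32, mm along the optical axis (not along the pixel's ray), 0 where there is no reading.
- camera_model(name): a dict with "K" (3x3 intrinsics, pixels), "rvec" (rotation vector, rad) and "tvec" (3), from world to camera coordinates, as OpenCV has them. Camera axes: x right, y down, z forward; pixel columns grow to the right and rows downward; lengths in mm; the calibration is good to about 2 mm. A picture is of the moment at which its call begins. camera_model takes no time and is no camera call.
- job_done(): hands the job in; it is judged then, once.
The state is a dict: "clock": time; "joints": joint angles; "joint_vel": joint speeds; "joint_efforts": joint torques, N m; "position": TCP position; "ee_rot": TCP orientation; "contact_force": force on the tool from outside, world axes, zero at the start; "wrist_torque": the same for the moment, N m; "gripper_width": finger opening in mm; "grasp_force": force on a finger pad.
Only numpy, scipy, OpenCV 4.12 (cv2) and the standard library are available. Lean on these libraries where they do the work, as an engineer would, in place of code of your own. Each camera call takes 0.05 s, during which the arm holds its last target. There are 200 camera calls.

## Working session

There is one attempt and no reset: what is moved stays moved. The work goes in short steps, Python scripts to look and compute and a shell command to move; the robot and the scene stay as the last step left them, time stands still between calls to the robot, and variables do not carry over. Pictures are saved under pics/ and viewed, at most 10 in all, crops included, and the job is handed in when it is done.

```bash
mkdir -p pics; cat > h.py <<'E'
import numpy as np, cv2
from bench import *
def cam(n):
    m=camera_model(n); K=np.array(m["K"],float); R=cv2.Rodrigues(np.array(m["rvec"],float))[0]; t=np.array(m["tvec"],float).ravel(); return K,R,t
def cloud(n,d):
    K,R,t=cam(n); v,u=np.indices(d.shape); p=np.stack([(u-K[0,2])/K[0,0]*d,(v-K[1,2])/K[1,1]*d,d],-1)
    return (p-t)@R
def plane(n,uv,z):
    K,R,t=cam(n); uv=np.atleast_2d(uv).astype(float); r=np.c_[(uv[:,0]-K[0,2])/K[0,0],(uv[:,1]-K[1,2])/K[1,1],np.ones(len(uv))]@R
    c=-R.T@t; return c+r*((z-c[2])/r[:,2])[:,None]
E
python3 - <<'E'
from h import *
s=read_state(); print(s["position"],s["ee_rot"],s["clock"])
for n in("scene","top"):
    im,d=get_image(n); cv2.imwrite(f"pics/{n}0.png",im); np.savez(f"{n}0.npz",im=im,d=d)
    K,R,t=cam(n); print(n,-R.T@t,K[0,0])
E
```

```text
[262.40871987 566.50385779 193.81787835] [ 9.76547623e-01 -2.15298701e-01 -1.82619268e-04  1.08425820e-03] 0.0
scene [ -87.60515741 -357.44188574  473.34218464] 496.34039050735413
top [577.67372996  81.5261086  894.34258169] 479.2929767787066
```

View pics/scene0.png

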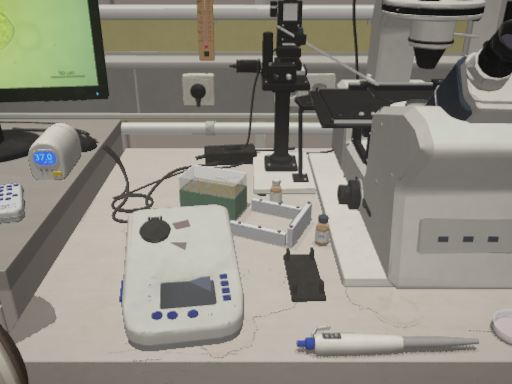

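View pics/top0.png

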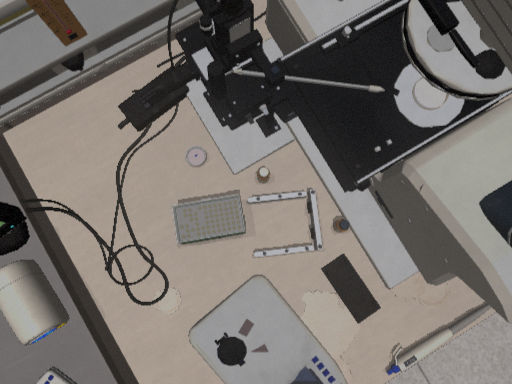

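The top view shows the box around (210,218), the left rail from (248,200) to (308,193), the right rail from (254,254) to (317,247), and the stop at (315,220). The dish is at (196,156) and the vials are at (263,174) and (341,225). I'll measure them next.

```bash
python3 - <<'E'
from h import *
z=np.load("top0.npz"); im,d=z["im"],z["d"]; P=cloud("top",d)
c=im[140:275,160:360]; cv2.imwrite("pics/crop0.png",cv2.resize(c,None,fx=4,fy=4,interpolation=cv2.INTER_CUBIC))
roi=np.zeros(d.shape,bool); roi[180:262,165:330]=1
# box top by depth
m=(roi&(P[...,2]>60)&(P[...,2]<95)).astype(np.uint8)
n,l,s,ce=cv2.connectedComponentsWithStats(m); k=1+np.argmax(s[1:,4]); print(s[k],ce[k])
r=cv2.minAreaRect(P[l==k][:,:2].astype(np.float32)); print("box",r,P[l==k][:,2].mean()); print(cv2.boxPoints(r))
# bright metal
hs=cv2.cvtColor(im,cv2.COLOR_BGR2HSV); w=(roi&(P[...,2]>15)&(P[...,2]<45)&(hs[...,2]>150)&(hs[...,1]<40)).astype(np.uint8)
n,l,s,ce=cv2.connectedComponentsWithStats(w)
for k in range(1,n):
    if s[k,4]>40:
        uv=np.argwhere(l==k)[:,::-1]; q=plane("top",uv,25)[:,:2]
        r=cv2.minAreaRect(q.astype(np.float32)); print("metal",s[k],r,P[l==k][:,2].mean()); print(cv2.boxPoints(r))
E
```

```text
[ 171  194   75   50 2678] [207.75952203 218.41896938]
box ((644.9684448242188, 149.98135375976562), (66.46440887451172, 118.08702850341797), 9.238144874572754) 75.31540868688411
[[602.68854  202.92401 ]
 [621.64606   86.368614]
 [687.24835   97.0387  ]
 [668.29083  213.59409 ]]
metal [281 192  18   7  72] ((689.8087158203125, 4.806365966796875), (8.008574485778809, 30.465909957885742), 6.580935001373291) 24.541609621652192
[[684.085     19.480032]
 [687.5766   -10.785136]
 [695.5324    -9.8673  ]
 [692.04083   20.39787 ]]
metal [260 195  19   6  83] ((685.7593994140625, 42.84223937988281), (8.225553512573242, 33.159542083740234), 6.581624507904053) 24.31075472437661
[[679.7734    58.841343]
 [683.57404   25.900335]
 [691.7454    26.843136]
 [687.94476   59.78414 ]]
metal [311 194  11  51 245] ((645.2587280273438, -42.63287353515625), (92.69537353515625, 8.818779945373535), 5.998404026031494) 39.54952447717665
[[598.70404  -43.090996]
 [599.62555  -51.86149 ]
 [691.8134   -42.17475 ]
 [690.8919   -33.40426 ]]
metal [266 247  40   9 185] ((587.9920043945312, 14.416946411132812), (9.118678092956543, 71.12097930908203), 5.536847114562988) 24.41974292327215
[[580.0228    49.371613]
 [586.885    -21.417542]
 [595.9612   -20.53772 ]
 [589.099     50.251434]]
metal [254 252  11   5  46] ((582.9617919921875, 62.05957794189453), (18.020048141479492, 7.157646656036377), 89.24693298339844) 24.481457888117212
[[579.2649    53.097366]
 [586.4219    53.003296]
 [586.6587    71.02179 ]
 [579.5017    71.11586 ]]
```

View pics/crop0.png

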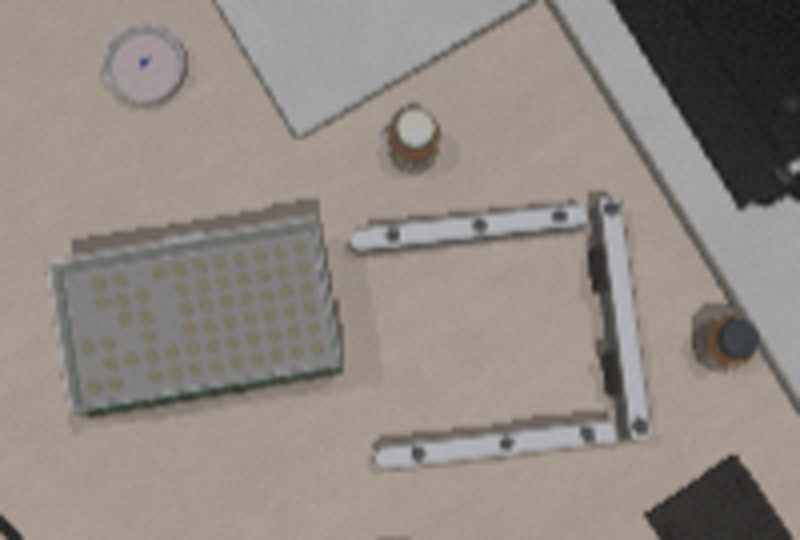

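```bash
cat >> h.py <<'E'
from scipy.spatial.transform import Rotation as Ro
A=np.deg2rad(6.0); DX=np.array([np.sin(A),-np.cos(A)]); DY=np.array([np.cos(A),np.sin(A)]); O=636.4*DY-4.8*DX
def lane(p): p=np.atleast_2d(p)[:,:2]-O; return np.c_[p@DX,p@DY]
def goal(s,y,z,ydir):  # lane target, tool y pointing at angle ydir from lane x; prints tool shift (m) + rotvec
    st=read_state(); R0=Ro.from_quat(st["ee_rot"]); p=O+s*DX+y*DY
    a=np.arctan2(DX[1],DX[0])+ydir; Y=np.array([np.cos(a),np.sin(a),0]);Z=np.array([0,0,-1.]);X=np.cross(Y,Z)
    R1=Ro.from_matrix(np.c_[X,Y,Z]); dp=R0.inv().apply(np.r_[p,z]-st["position"])/1000
    print("world",p.round(1),"shift",dp.round(4),"rot",(R0.inv()*R1).as_rotvec().round(3))
E
python3 - <<'E'
from h import *
z=np.load("top0.npz"); P=cloud("top",z["d"])
for n,c in dict(noseL=(248,200),noseR=(254,254)).items(): print(n,lane(plane("top",c,25)))
print("dish",lane(plane("top",(196.2,156),14)),"v0",lane(plane("top",(264,172),55)),"v1",lane(plane("top",(344.5,224.5),55)))
print("box",lane([[644.97,149.98],[602.69,202.92],[621.65,86.37],[687.25,97.04],[668.29,213.59]]).round(1))
S=np.load("scene0.npz"); Q=np.r_[P.reshape(-1,3),cloud("scene",S["d"]).reshape(-1,3)][:]
for x in range(200,960,60): print(x,[int(np.percentile(q,99.5)) if len(q:=Q[(abs(Q[:,0]-x)<30)&(abs(Q[:,1]-y)<30)][:,2])>5 else -1 for y in range(-60,600,60)])
goal(-80,78,195,0)
E
```

```text
noseL [[-4.44841225 49.45409748]]
noseR [[ -4.92857703 -49.08873728]]
dish [[-90.79821719 143.94284627]] v0 [[29.13548509 92.43423896]] v1 [[158.91188521 -16.7273517 ]]
box [[ -76.9   20.7]
 [-134.   -15.8]
 [ -16.1   -9.1]
 [ -19.9   57.2]
 [-137.8   50.6]]
200 [-1, -1, 1, 2, 2, 76, -1, -1, -1, -1, -1]
260 [34, 44, 45, 2, 2, 78, 79, -1, -1, -1, -1]
320 [46, 50, 56, 57, 2, 78, 99, 100, -1, -1, -1]
380 [51, 57, 63, 77, 71, 2, 79, 100, 100, 80, -1]
440 [54, 65, 74, 83, 79, 3, 78, 137, 156, 79, 79]
500 [10, 71, 79, 80, 78, 17, 16, 150, 158, 156, 314]
560 [36, 26, 894, 3, 3, 18, 17, 72, 157, 384, 385]
620 [56, 26, 75, 78, 78, 16, 17, 15, 382, 384, -1]
680 [216, 33, 27, 78, 78, 76, 15, 10, 366, 79, 89]
740 [216, 213, 262, 270, 16, 2, 14, 2, 2, 228, 236]
800 [285, 310, 345, 347, 264, 32, 35, 2, 325, 356, 356]
860 [232, 223, 409, 419, 264, 73, 367, 361, 356, 356, 361]
920 [354, 213, 249, 293, 266, 354, 358, 319, 361, 361, -1]
world [701.6 159. ] shift [ 0.5699  0.1851 -0.0006] rot [ 0.002  0.    -0.539]
```

```bash
python3 - <<'E'
from h import *
P=cloud("top",np.load("top0.npz")["d"]).reshape(-1,3); S=cloud("scene",np.load("scene0.npz")["d"]).reshape(-1,3)
for n,Q in(("top",P),("sc",S)):
  print(n,"y:",list(range(-20,260,20)))
  for x in range(690,830,20): print(x,[int(np.percentile(q,98)) if len(q:=Q[(abs(Q[:,0]-x)<10)&(abs(Q[:,1]-y)<10)][:,2])>3 else -1 for y in range(-20,260,20)])
E
```

```text
top y: [-20, 0, 20, 40, 60, 80, 100, 120, 140, 160, 180, 200, 220, 240]
690 [27, 26, 27, 26, 26, 25, 76, 77, 70, 55, 2, 1, 2, 2]
710 [1, 2, 2, 35, 39, 2, 2, 1, 1, 1, 1, 2, 2, 2]
730 [208, 2, 2, 56, 56, 2, 21, 10, 2, 1, 2, 2, 2, 2]
750 [208, 2, 2, 2, 21, 22, 232, 21, 2, 14, 16, 12, 2, 2]
770 [214, 207, 196, 21, 255, 271, 271, 235, 20, 16, 16, 15, 1, 1]
790 [215, 208, 205, 339, 330, 338, 340, 306, 21, 13, 15, 2, 2, 2]
810 [294, 303, 311, 340, 330, 336, 344, 326, 315, 257, 263, 263, 2, 9]
sc y: [-20, 0, 20, 40, 60, 80, 100, 120, 140, 160, 180, 200, 220, 240]
690 [26, 25, 26, 26, 27, 25, 75, 76, -1, -1, -1, -1, -1, -1]
710 [-1, -1, -1, 48, 55, -1, 0, 0, -1, -1, -1, -1, -1, -1]
730 [207, -1, 1, 55, 56, 21, 20, 19, -1, -1, -1, -1, -1, -1]
750 [207, 122, 0, 1, 21, 252, 233, 21, 0, -1, -1, -1, -1, -1]
770 [214, 207, 198, 21, 255, 271, 271, 235, 20, -1, -1, -1, -1, -1]
790 [290, 294, 309, 337, 330, 336, 341, 320, 20, 1, -1, -1, -1, -1]
810 [293, 301, 308, 312, 327, 334, 344, 325, 304, 258, 263, 263, -1, 9]
```

```bash
python3 -m handwheel '[[0.03,0.03,-0.03,0,0,0,0.4],[0.08,0.055,-0.03,0,0,-0.1,0.4],[0.13,0.08,-0.03,0,0,-0.2,0.4],[0.19,0.11,-0.03,0,0,-0.3,0.4],[0.25,0.14,-0.03,0,0,-0.4,0.4],[0.31,0.16,-0.03,0,0,-0.5,0.4],[0.37,0.18,-0.03,0,0,-0.54,0.4],[0.43,0.18,-0.03,0,0,-0.54,0.4],[0.48,0.18,-0.03,0,0,-0.54,0.4],[0.53,0.18,-0.03,0,0,-0.54,0.4]]'; python3 - <<'E'
from h import *
s=read_state(); print(s["clock"],s["position"],lane(s["position"]),s["gripper_width"]); goal(-88,74,60,0)
E
```

```text
clock: 1.35
position: [669.4, 179.6, 224.0]
ee_rot: [0.999, 0.053, -0.001, 0.0]
contact_force: [1.0, 0.4, 0.9]
gripper_width: 59.8
grasp_force: 0.0
1.35 [669.3815294  179.56802903 224.04053385] [[-103.81491397   48.08455747]] 59.76547625689991
world [696.8 166.5] shift [0.0261 0.0158 0.164 ] rot [0.    0.001 0.001]
```

```bash
python3 -m handwheel '[[0.026,0.016,0,0,0,0,0.4],[0.026,0.016,0,0,0,0,0.4],[0.026,0.016,0.05,0,0,0,0.4],[0.026,0.016,0.1,0,0,0,0.4],[0.026,0.016,0.12,0,0,0,0.4],[0.026,0.016,0.12,0,0,0,0.4]]'; python3 - <<'E'
from h import *
s=read_state(); print(lane(s["position"]))
im,d=get_image("scene"); cv2.imwrite("pics/s1.png",cv2.resize(im[80:280,100:400],None,fx=2.6,fy=2.6)); goal(-88,74,14,0)
E
```

```text
clock: 2.1
position: [693.4, 167.9, 102.6]
ee_rot: [0.999, 0.053, -0.002, 0.001]
contact_force: [0.1, 0.5, 0.7]
gripper_width: 59.9
grasp_force: 0.0
[[-89.70996344  70.718691  ]]
world [696.8 166.5] shift [0.0018 0.0019 0.0909] rot [0.001 0.001 0.003]
```

View pics/s1.png

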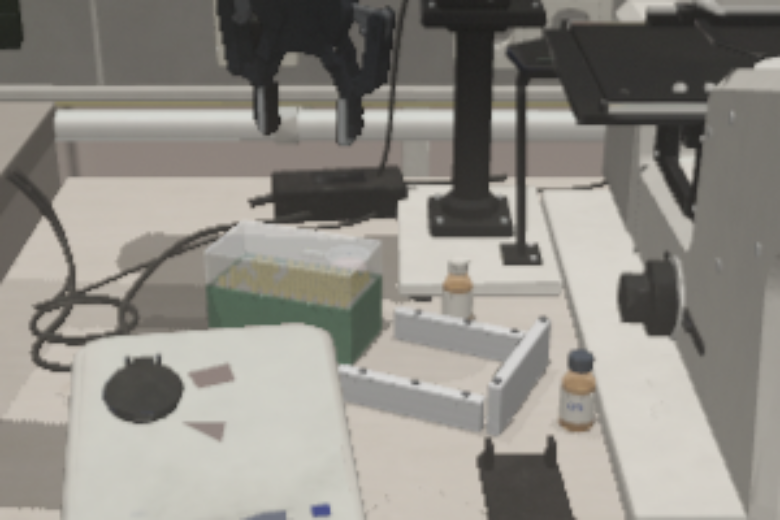

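The fingers are open and parallel, with their tips at about (265,130) and (345,140) in the crop, above and behind the box's far (left) side. I'll descend now.

```bash
python3 -m handwheel '[[0.005,0.002,0,0,0,0,0.4],[0.005,0.002,0.03,0,0,0,0.4],[0.005,0.002,0.06,0,0,0,0.4],[0.005,0.002,0.085,0,0,0,0.4],[0.005,0.002,0.09,0,0,0,0.4],[0.005,0.002,0.09,0,0,0,0.4]]'; python3 - <<'E'
from h import *
s=read_state(); print(lane(s["position"]),s["position"])
im,d=get_image("top"); cv2.imwrite("pics/t1.png",cv2.resize(im[140:275,160:360],None,fx=4,fy=4,interpolation=2))
E
```

```text
clock: 2.9
position: [701.7, 166.7, 16.3]
ee_rot: [0.999, 0.053, 0.001, -0.0]
contact_force: [-0.5, 0.2, 0.8]
gripper_width: 59.9
grasp_force: 0.0
[[-87.61399792  78.86698887]] [701.68878828 166.67350355  16.28297312]
```

View pics/t1.png

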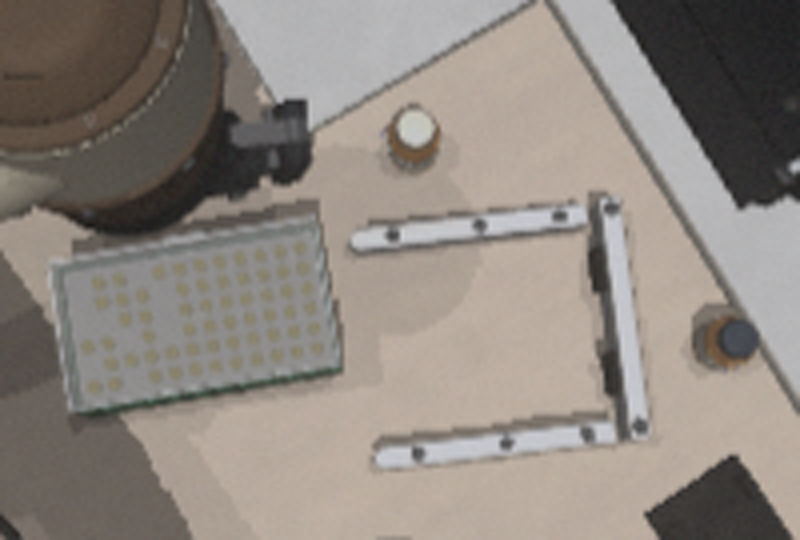

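The hand is beside the box's left long side, and the box, rails and vials haven't moved. I'll push sideways slowly.

```bash
python3 -m handwheel '[[-0.004,0,0,0,0,0,0.4],[-0.008,0,0,0,0,0,0.4],[-0.011,0,0,0,0,0,0.4],[-0.014,0,0,0,0,0,0.4],[-0.017,0,0,0,0,0,0.4],[-0.020,0,0,0,0,0,0.4],[-0.022,0,0,0,0,0,0.4],[-0.024,0,0,0,0,0,0.4],[-0.024,0,0,0,0,0,0.4]]'; cat >> h.py <<'E'
def box():
    im,d=get_image("top"); P=cloud("top",d); L=lane(P.reshape(-1,3)).reshape(P.shape[:2]+(2,))
    m=((P[...,2]>66)&(P[...,2]<79.5)&(L[...,0]>-165)&(L[...,0]<115)&(abs(L[...,1])<75)).astype(np.uint8)
    n,l,s,ce=cv2.connectedComponentsWithStats(m); k=1+np.argmax(s[1:,4]); r=cv2.minAreaRect(P[l==k][:,:2].astype(np.float32))
    print("box centre",lane(r[0]).round(1),"size",np.round(r[1],1)," yaw err(left+)",6-r[2] if r[2]<45 else 96-r[2]); print(lane(cv2.boxPoints(r)).round(1).tolist()); return im
E
python3 - <<'E'
from h import *
s=read_state(); print(lane(s["position"]),s["contact_force"]); box()
E
```

```text
clock: 4.08
position: [677.1, 163.9, 15.3]
ee_rot: [0.999, 0.053, 0.0, -0.0]
contact_force: [2.9, -0.3, 2.8]
gripper_width: 59.7
grasp_force: 1.5
[[-87.44088589  54.1148154 ]] [ 2.93965135 -0.34509947  2.79574482]
box centre [[-78.6  10.4]] size [ 66.4 118. ]  yaw err(left+) -0.04642343521118164
[[-137.6, -22.8], [-19.6, -22.7], [-19.7, 43.7], [-137.6, 43.6]]
```

```bash
python3 -m handwheel '[[-0.003,0,0,0,0,0,0.4],[-0.005,0,0,0,0,0,0.4],[-0.007,0,0,0,0,0,0.4],[-0.009,0,0,0,0,0,0.4],[-0.0105,0,0,0,0,0,0.4],[-0.0105,0,0,0,0,0,0.4],[-0.0105,0,0,0,0,0,0.4]]'; python3 - <<'E'
from h import *
s=read_state(); print(lane(s["position"]),s["contact_force"]); box()
E
```

```text
clock: 5.0
position: [666.2, 162.7, 14.8]
ee_rot: [0.999, 0.053, -0.0, 0.0]
contact_force: [3.3, 1.1, 2.4]
gripper_width: 59.8
grasp_force: 1.7
[[-87.40985274  43.13272255]] [3.32151661 1.0871093  2.42611844]
box centre [[-78.8  -0.7]] size [ 65.9 118.2]  yaw err(left+) -0.08243083953857422
[[-137.9, -33.7], [-19.7, -33.6], [-19.8, 32.4], [-138.0, 32.2]]
```

```bash
python3 -m handwheel '[[0.008,0,0,0,0,0,0.4],[0.02,0,0,0,0,0,0.4],[0.025,0,0,0,0,0,0.4],[0.025,0,-0.04,0,0,0,0.4],[0.025,0,-0.09,0,0,0,0.3],[0.025,0,-0.12,0,0,0,0.2],[0.025,0,-0.12,0,0,0,0.2]]'; python3 - <<'E'
from h import *
P=cloud("top",np.load("top0.npz")["d"]).reshape(-1,3); L=lane(P)
print("y",list(range(-60,75,15)))
for s in range(-260,-140,12): print(s,[int(P[m][:,2].max()) if (m:=(abs(L[:,0]-s)<6)&(abs(L[:,1]-y)<8)).any() else -1 for y in range(-60,75,15)])
print(read_state()["joints"]); goal(-165,0,137,np.pi/2); goal(-165,0,137,-np.pi/2); box()
E
```

```text
clock: 5.92
position: [692.8, 165.9, 138.2]
ee_rot: [0.999, 0.053, 0.003, -0.001]
contact_force: [1.2, -0.7, -0.8]
gripper_width: 51.3
grasp_force: 0.0
y [-60, -45, -30, -15, 0, 15, 30, 45, 60]
-260 [16, 14, 18, 18, 16, 15, 14, 1, 2]
-248 [16, 14, 14, 19, 1, 14, 14, 13, 13]
-236 [15, 1, 2, 17, 16, 2, 17, 17, 17]
-224 [2, 1, 2, 18, 17, 17, 17, 20, 10]
-212 [15, 2, 15, 18, 18, 15, 3, 2, 3]
-200 [16, 17, 17, 16, 2, 1, 4, 2, 2]
-188 [18, 17, 16, 15, 2, 3, 4, 1, 3]
-176 [18, 17, 2, 1, 2, 1, 1, 1, 3]
-164 [18, 2, 3, 3, 1, 1, 2, 2, 3]
-152 [1, 2, 2, 2, 1, 4, 2, 3, 3]
[ 4.61392597e-01  5.68039601e-01  1.67335016e-01  4.04439863e-04
 -1.16447153e+00  1.21543574e+00]
world [615.2 235.4] shift [-0.0698 -0.0774  0.001 ] rot [ 0.003 -0.006 -1.569]
world [615.2 235.4] shift [-0.0698 -0.0774  0.001 ] rot [-0.006 -0.003  1.572]
box centre [[-78.8  -0.5]] size [ 66.1 118. ]  yaw err(left+) -0.07597160339355469
[[-137.7, -33.7], [-19.7, -33.5], [-19.8, 32.6], [-137.8, 32.5]]
```

```bash
python3 -m handwheel '[[-0.01,-0.01,0,0,0,0.18,0.1],[-0.02,-0.02,0,0,0,0.36,0],[-0.03,-0.03,0,0,0,0.54,0],[-0.04,-0.04,0,0,0,0.72,0],[-0.05,-0.05,0,0,0,0.9,0],[-0.06,-0.06,0,0,0,1.08,0],[-0.07,-0.07,0,0,0,1.26,0],[-0.07,-0.078,0,0,0,1.44,0],[-0.07,-0.078,0,0,0,1.572,0],[-0.07,-0.078,0,0,0,1.572,0]]'; python3 - <<'E'
from h import *
s=read_state(); print(lane(s["position"])); goal(-165,0,16,-np.pi/2)
E
```

```text
clock: 7.22
position: [612.3, 235.1, 132.8]
ee_rot: [0.744, -0.669, -0.001, 0.002]
contact_force: [0.2, 1.1, -1.3]
gripper_width: 42.7
grasp_force: 0.0
[[-164.97923664   -2.90293324]]
world [615.2 235.4] shift [-0.0002 -0.0033  0.1168] rot [ 0.004 -0.001  0.002]
```

```bash
python3 -m handwheel '[[0,-0.002,0.03,0,0,0,0],[0,-0.002,0.07,0,0,0,0],[0,-0.002,0.1,0,0,0,0],[0,-0.002,0.117,0,0,0,0],[0,-0.002,0.117,0,0,0,0],[0,-0.002,0.117,0,0,0,0]]'; python3 - <<'E'
from h import *
s=read_state(); print(lane(s["position"])); goal(-165,0,16,-np.pi/2); box()
E
```

```text
clock: 7.98
position: [616.3, 236.2, 19.1]
ee_rot: [0.744, -0.669, 0.0, -0.001]
contact_force: [-0.2, 0.2, -0.7]
gripper_width: 42.5
grasp_force: 0.0
[[-165.65594297    1.20527555]]
world [615.2 235.4] shift [0.0007 0.0012 0.0031] rot [-0.002  0.001  0.001]
box centre [[-78.6  -0.6]] size [ 66.1 117.8]  yaw err(left+) 0.05098295211791992
[[-137.5, -33.6], [-19.7, -33.7], [-19.7, 32.4], [-137.4, 32.5]]
```

```bash
python3 -m handwheel '[[0.006,0.001,0.002,0,0,0,0],[0.012,0.001,0.002,0,0,0,0],[0.016,0.001,0.002,0,0,0,0],[0.020,0.001,0.002,0,0,0,0],[0.025,0.001,0.002,0,0,0,0],[0.03,0.001,0.002,0,0,0,0],[0.035,0.001,0.002,0,0,0,0],[0.04,0.001,0.002,0,0,0,0],[0.044,0.001,0.002,0,0,0,0],[0.044,0.001,0.002,0,0,0,0]]'; python3 - <<'E'
from h import *
s=read_state(); print(lane(s["position"])); goal(-120,0,16,-np.pi/2); box()
E
```

```text
clock: 9.28
position: [619.1, 191.3, 16.0]
ee_rot: [0.743, -0.669, 0.0, 0.0]
contact_force: [-0.0, 1.7, 0.8]
gripper_width: 42.7
grasp_force: 0.8
[[-120.76518295   -0.66270872]]
world [619.9 190.6] shift [ 0.0008 -0.0007 -0.    ] rot [-0. -0.  0.]
box centre [[-49.2  -0.3]] size [ 66.1 117. ]  yaw err(left+) 0.04046487808227539
[[-107.7, -33.3], [9.3, -33.4], [9.3, 32.7], [-107.6, 32.8]]
```

```bash
python3 -m handwheel '[[0.006,0,0,0,0,0,0],[0.012,0,0,0,0,0,0],[0.018,0,0,0,0,0,0],[0.024,0,0,0,0,0,0],[0.030,0,0,0,0,0,0],[0.036,0,0,0,0,0,0],[0.042,0,0,0,0,0,0],[0.048,0,0,0,0,0,0],[0.053,0,0,0,0,0,0],[0.056,0,0,0,0,0,0]]'; python3 - <<'E'
from h import *
s=read_state(); print(lane(s["position"])); box()
E
```

```text
clock: 10.58
position: [624.7, 135.7, 15.8]
ee_rot: [0.743, -0.669, -0.0, 0.0]
contact_force: [0.1, 1.6, -0.2]
gripper_width: 43.0
grasp_force: 1.0
[[-64.84610289  -0.97667389]]
box centre [[ 7.9 -0.5]] size [ 66.1 115. ]  yaw err(left+) 0.09392833709716797
[[-49.7, -33.5], [65.3, -33.7], [65.4, 32.4], [-49.6, 32.6]]
```

```bash
python3 -m handwheel '[[0.006,0,0,0,0,0,0],[0.012,0,0,0,0,0,0],[0.018,0,0,0,0,0,0],[0.024,0,0,0,0,0,0],[0.028,0,0,0,0,0,0],[0.031,0,0,0,0,0,0],[0.033,0,0,0,0,0,0],[0.035,0,0,0,0,0,0],[0.035,0,0,0,0,0,0]]'; python3 - <<'E'
from h import *
s=read_state(); print(lane(s["position"])); box()
E
```

```text
clock: 11.75
position: [628.4, 101.1, 15.9]
ee_rot: [0.743, -0.669, 0.0, 0.0]
contact_force: [-1.2, -0.0, -0.4]
gripper_width: 42.5
grasp_force: 0.2
[[-30.08688177  -0.85968421]]
box centre [[49.  -0.3]] size [ 66.1 101.8]  yaw err(left+) 0.12709474563598633
[[-1.9, -33.3], [99.9, -33.5], [100.0, 32.6], [-1.8, 32.8]]
```

```bash
python3 -m handwheel '[[0.001,0,0,0,0,0,0],[0.002,0,0,0,0,0,0],[0.003,0,0,0,0,0,0],[0.004,0,0,0,0,0,0],[0.004,0,0,0,0,0,0]]';python3 -m handwheel '[[0.001,0,0,0,0,0,0],[0.001,0,0,0,0,0,0]]'; python3 - <<'E'
from h import *
s=read_state(); print(lane(s["position"])); box()
E
```

```text
clock: 12.42
position: [629.0, 97.8, 16.0]
ee_rot: [0.743, -0.669, -0.0, -0.0]
contact_force: [-0.6, 2.7, 0.2]
gripper_width: 42.4
grasp_force: 1.6
clock: 12.68
position: [629.0, 97.7, 16.1]
ee_rot: [0.743, -0.669, -0.0, -0.001]
contact_force: [-1.3, 5.9, 0.6]
gripper_width: 42.9
grasp_force: 3.3
[[-26.6001829   -0.60194436]]
box centre [[54.2 -0.2]] size [66.2 98.5]  yaw err(left+) -0.17686223983764648
[[5.0, -33.5], [103.5, -33.2], [103.3, 33.0], [4.8, 32.7]]
```

```bash
python3 -m handwheel '[[0.001,0,0,0,0,0,0],[0.001,0,0,0,0,0,0]]'; python3 -m handwheel '[[-0.006,0,0,0,0,0,0],[-0.015,0,0,0,0,0,0],[-0.03,0,0,0,0,0,0],[-0.04,0,0,0,0,0,0],[-0.045,0,-0.03,0,0,0,0],[-0.045,0,-0.08,0,0,0,0],[-0.045,0,-0.13,0,0,0,0],[-0.065,0,-0.15,0,0,0,0],[-0.085,0,-0.15,0,0,0,0],[-0.1,0,-0.15,0,0,0,0]]'; python3 - <<'E'
from h import *
im=box(); cv2.imwrite("pics/t2.png",cv2.resize(im[140:275,160:360],None,fx=4,fy=4,interpolation=2))
E
```

```text
clock: 12.98
position: [629.1, 97.7, 16.2]
ee_rot: [0.743, -0.669, -0.001, -0.001]
contact_force: [-2.3, 9.4, 1.8]
gripper_width: 42.4
grasp_force: 4.8
clock: 14.22
position: [617.4, 196.0, 164.2]
ee_rot: [0.743, -0.669, -0.001, 0.001]
contact_force: [0.5, 0.6, -0.2]
gripper_width: 42.3
grasp_force: 0.0
box centre [[44.5 -0.1]] size [ 66.4 118.2]  yaw err(left+) -0.017524242401123047
[[-14.6, -33.3], [103.6, -33.3], [103.6, 33.1], [-14.6, 33.1]]
```

View pics/t2.png

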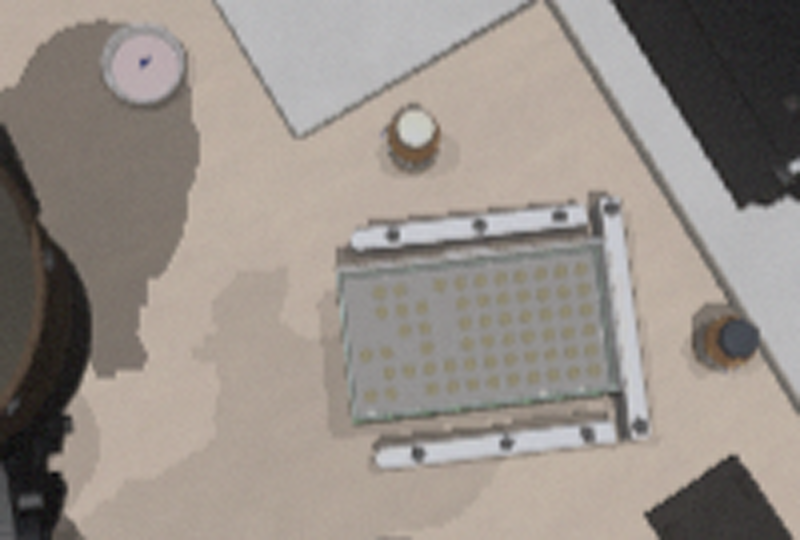

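The box is home against the pads: the push force rose from 2.7 to 9.4 N while the finger position stayed put. It is centred and square between the rails (box from about (340,265) to (620,415) in the crop), the vials and dish are where they were, and the hand is away.

```bash
python3 -c "from bench import job_done; print(job_done())"
```

```text
the job is handed in; nothing more can be done
None
```

The tip box is in the lane against the end stop, measured about 0.1 mm off the middle line and square to within 0.001 rad. No contact with the rails, bottles or dish was seen, the hand is clear, and the job was handed in at about 14 s; no verdict came back.

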